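# Put the jar away and shut the paint chest's drawer

### The arm

A 6-joint arm with a two-finger parallel gripper is mounted at the origin on the work surface. World frame = base frame: x ahead of the robot, y to its left, z up, the work surface at z = 0. Lengths are in m, angles in rad, forces in N, time in s.
With the tool pointing down it reaches from about 0.225 to 0.875 m from the base axis. Payload 3.4 kg.
Tool frame: the origin (TCP) lies at the very end of the fingers, on their centre line; the grasp point (between the pads) lies 19 mm behind it (manip.tcp_to_grasp is the distance from the TCP to the grasp point, in m); z points along the fingers, y is the line along which they close (so a half turn about z gives the same grasp; the last joint's range is limited). The gripper opens to 85 mm and grips with 20 to 120 N. Pads are 22 mm wide; open, the fingers measure 114 mm over their backs; the gripper's body (76 mm by 85 mm) begins 54 mm behind the grasp point. The pads swing forward as they close: fully open they stand 13 mm farther back than shut.
Start: joints at [1.073, 0.276, 1.505, -0, 1.361, -0.121], TCP at [0.212, 0.535, 0.231] pointing down, gripper open.
Joint ranges: [-2.89, 2.89], [-0.75, 2.08], [0.22, 2.7], [-1.18, 4.32], [0.11, 2.71], [-2.7, 2.7]. Speed limits (rad/s): [2.57, 2.57, 3.14, 3.14, 3.14, 3.14].

### API

Orientations are given as a unit quaternion [w, x, y, z].
In Python, from rig import status, get_image, job, manip gives the robot as it stands.
- The arm moves only by the tool apply_moves, never from a script. Its arguments are lists of equal length, an entry for each row: "xyz": the shift along the tool's x, y, z each as a share of 0.3 m, from -1 to 1, a list of three; "rot": the turn, a rotation vector about the tool's x, y, z each as a share of 60 degrees, from -1 to 1, a list of three; "hand": the opening, from -1 (shut) to 1 (fully open). A call has 1 to 8 rows; each row shifts and turns the commanded pose from where the row before left it, along the tool's axes as they then stand; what a row does not reach is not made up. A row lasts 1/8 s, in which the tool goes at most 62.5 mm and 10.7 degrees, less where a joint would pass 70% of its speed; a pose out of reach is approached as far as the arm can. A call with a number of a shift or a turn outside -1 to 1 is refused whole. A call with a gripper value outside its range is refused whole. The fingers move at their own pace and stop on an object; "force" is the grip in N (left out, the last holds). Time passes only in rows, so rows that do not move let the fingers close. It gives the time, the measured TCP pose, the force, the opening and the grip force at its end, in the units of the state.
- status.get_state(): the state, without advancing time (a new reading comes with each control period).
- get_image(name): name is "scene" or "side" or "wrist"; returns a dict with "pixels" (420x560x3 uint8, red, green, blue), "fovy" (degrees; the focal length in pixels is half the picture's height over the tangent of half this angle, whatever the lens; pixels are square), "cx", "cy" (the principal point, pixels), "dist" ([k1, k2, p1, p2, k3] as OpenCV has them; the pictures are not rectified), "origin" and "orientation" of the camera in the world; the wrist camera has in their place "tool_from_camera" (4x4, takes a point from camera to tool coordinates, whose origin is the TCP and whose axes are the flange's). Camera axes: x right, y down, z forward; pixel columns grow to the right and rows downward; lengths in m; the calibration is good to about 2 mm. A picture is of the moment at which its call begins: read the wrist's pose just before it. There is no depth.
- job.sign_off(): hands the job in; it is judged then, once.
The state is a dict: "clock": time; "qpos": joint angles; "qd": joint speeds; "effort": joint torques, N m; "position": TCP position; "ee_rot": TCP orientation; "contact_force": force on the tool from outside, world axes, zero at the start; "moment": the same for the moment, N m; "width": finger opening in m; "gripper_force": force on a finger pad.
Only numpy, scipy, OpenCV 4.12 (cv2) and the standard library are available. Lean on these libraries where they do the work, as an engineer would, in place of code of your own. Each camera call takes 0.05 s, during which the arm holds its last target. There are 200 camera calls.

### The job

Stand the squat glass jar upright on the floor of the wide compartment of the open drawer, setting it down rather than dropping it. Then push the drawer fully home, past its catch until it clicks and its front is flush with the chest; push slowly and gently over the last few centimetres, do not ram it against its stop, and leave everything else where it stands.

Things in the scene. Friction and masses are not known exactly. Their poses are not given: they have to be found in the camera images.
- chest: Light wooden desk chest, fixed, 240 deep (x) x 240 wide (y); origin on the table under its centre; x points from its front (at x = -120, facing the robot) to its back. Drawer case 126 high: the live drawer is the upper one (opening 52 to 114 above the table); the dummy front below stays shut. Two cheeks (y = +-114, 12 thick, x -115 to -45) above the case carry the display shelf.
- shelf_edge (a point): Middle of the lower front edge of the display shelf, 280 above the table, axes as the chest's. The shelf is 240 wide, 12 thick, 125 deep, with a 10 high lip on top; it juts out 55 beyond the chest's front, so a vertical gripper cannot stand at the shut drawer's front; one leaning back towards the robot by 30 to 45 degrees can.
- drawer (a joint): How far the drawer stands out, m: 0 is fully home, front flush with the chest's; at most 0.192; it slides along the chest's x. A sprung catch resists between about 0.015 and 0.006 (some 6 to 10 N) and pushes the drawer back out if let go there; past that it pulls the drawer in to a hard stop at 0; feel for it at 2 to 3 cm/s.
- drawer_front (a point): Centre of the outside of the drawer's front, a flat board 212 wide (y) x 58 high x 14 thick, with no handle (the black disc on it is a flush finger hole, drawn only). The point is 83 above the table; axes as the chest's; moves with the drawer.
- drawer_well (a point): Centre of the wide compartment's floor, 60 above the table; axes as the chest's; moves with the drawer. Inside 193 long (x), 136 wide (y); walls rise 36 above the floor, the front board 52, its inside at x = -97. At +y a 5 thick, 30 high divider parts off a narrow compartment of charcoal sticks. Only what stands out beyond the display shelf is open from above.
- jar: The squat glass jar with a white lid, to be put away: 44 diameter, 42 high, about 0.15 kg; origin at the centre of its underside, z up.
- bottle: Tall glass bottle with a white cap, 52 diameter, 120 high, bystander; origin at the centre of its underside.
- mug: White mug, 72 diameter, 80 high, handle at its +y, bystander; origin at the centre of its underside.
- vial: Amber vial, 36 diameter, 75 high, standing on the display shelf, bystander; origin at the centre of its underside.
- tin: Small can, 60 diameter, 50 high, standing on the display shelf, bystander; origin at the centre of its underside.
- brush: Paint brush 150 long lying on the table, bystander; its length along its x axis.
- block: Cork sanding block 70 x 45 x 34 high on the table, bystander; origin at the centre of its underside.
Things that resemble listed ones, but are neither listed nor needed, are in the scene too. Leave any pink or red look-alike of the jar alone.

How it is judged:
By the outcome, as a careful person would: the job done as asked, in the order asked, and still so for the second after the job is handed in, with the robot touching nothing.
It also fails if it takes over 58 s, if anything falls off the work surface, if the arm or the gripper's body presses on something with over 40 N, if the wrist force passes 120 N, or if a joint passes its speed limit or range.

## Working session

There is one attempt and no reset: what is moved stays moved. The work goes in short steps, Python scripts to look and compute and a tool call to move; the robot and the scene stay as the last step left them, time stands still between calls to the robot, and variables do not carry over. Pictures are saved under pics/ and viewed, at most 13 in all, crops included, and the job is handed in when it is done.

Besides the shell and the picture viewer there is one more tool, called after "Emit:" as name(argument=value, ...) on one line, values as JSON. apply_moves: Moves the arm, as the interface text tells. Its arguments: {"type":"object","properties":{"xyz":{"type":"array","items":{"type":"array","items":{"type":"number","minimum":-1,"maximum":1}}},"rot":{"type":"array","items":{"type":"array","items":{"type":"number","minimum":-1,"maximum":1}}},"hand":{"type":"array","items":{"type":"number"}},"force":{"type":"number"}},"required":["xyz","rot","hand"]}

```bash
ls; mkdir -p pics; cat > h.py <<'E'
import numpy as np, cv2, json
from rig import status, get_image, job, manip
from scipy.spatial.transform import Rotation as R
def Rq(q): return R.from_quat([q[1],q[2],q[3],q[0]]).as_matrix()
def cam(name):
    s=status.get_state(); im=get_image(name)
    f=im["pixels"].shape[0]/2/np.tan(np.radians(im["fovy"])/2)
    K=np.array([[f,0,im["cx"]],[0,f,im["cy"]],[0,0,1]])
    if name=="wrist":
        T=np.eye(4);T[:3,:3]=Rq(s["ee_rot"]);T[:3,3]=s["position"]
        T=T@np.array(im["tool_from_camera"])
    else:
        T=np.eye(4);T[:3,:3]=Rq(im["orientation"]);T[:3,3]=im["origin"]
    return dict(px=np.array(im["pixels"]),K=K,d=np.array(im["dist"],float),T=T)
def save(c,fn,crop=None,k=1):
    p=c["px"][:,:,::-1]
    if crop: p=p[crop[1]:crop[3],crop[0]:crop[2]]
    cv2.imwrite(fn,cv2.resize(p,None,fx=k,fy=k,interpolation=cv2.INTER_CUBIC))
def ray(c,uv):
    p=cv2.undistortPoints(np.array([[uv]],float),c["K"],c["d"])[0,0]
    v=c["T"][:3,:3]@np.array([p[0],p[1],1]); return c["T"][:3,3],v/np.linalg.norm(v)
def onz(c,uv,z):
    o,v=ray(c,uv); return o+v*(z-o[2])/v[2]
def tri(pairs):
    A=np.zeros((3,3));b=np.zeros(3);rs=[ray(c,uv) for c,uv in pairs]
    for o,v in rs:
        P=np.eye(3)-np.outer(v,v);A+=P;b+=P@o
    x=np.linalg.solve(A,b); return x,[np.linalg.norm(np.cross(x-o,v)) for o,v in rs]
def proj(c,X):
    Ti=np.linalg.inv(c["T"]);r=cv2.Rodrigues(Ti[:3,:3])[0]
    return cv2.projectPoints(np.array(X,float).reshape(-1,1,3),r,Ti[:3,3],c["K"],c["d"])[0][:,0]
E
python3 - <<'E'
from h import *
print(status.get_state(), manip.tcp_to_grasp)
cs=[cam(n) for n in("scene","side","wrist")]
for c in cs: print(c["T"].round(3).tolist(),c["K"][0,0])
save(cs[0],"pics/scene.png",None,1.4);save(cs[1],"pics/side.png",None,1.4)
save(cs[2],"pics/wrist.png")
E
```

```text
pics
{'clock': 0.0, 'qpos': array([ 1.07301062e+00,  2.76591032e-01,  1.50613332e+00,  1.80781747e-05,
        1.36069866e+00, -1.20941615e-01]), 'qd': array([-0.00244558, -0.00085598, -0.00060522, -0.00021447, -0.00028994,
       -0.00028549]), 'effort': array([ 1.78546284e-04, -4.16777337e+01, -2.45799905e+01, -1.22809424e-04,
        1.11167732e-02,  8.88175123e-06]), 'position': array([0.21130685, 0.53419809, 0.2304419 ]), 'ee_rot': array([-2.87048024e-04,  1.87310886e-01,  9.82300257e-01, -8.69043552e-04]), 'contact_force': array([-0.55777091,  0.25499483, -0.11238902]), 'moment': array([-0.04422089,  0.04702264,  0.01914379]), 'gripper_force': 0.0, 'width': 0.08517475496033809} 0.0187
[[0.848, 0.279, -0.451, 1.065], [0.53, -0.474, 0.703, -0.854], [-0.017, -0.835, -0.55, 0.758], [0.0, 0.0, 0.0, 1.0]] 422.2507426041056
[[0.665, -0.492, 0.562, -0.066], [-0.747, -0.447, 0.492, -0.661], [0.009, -0.747, -0.665, 0.951], [0.0, 0.0, 0.0, 1.0]] 411.7263963019658
[[0.369, 0.884, 0.286, 0.137], [0.929, -0.35, -0.116, 0.563], [-0.002, 0.309, -0.951, 0.374], [0.0, 0.0, 0.0, 1.0]] 340.2085034419325
```

View pics/scene.png

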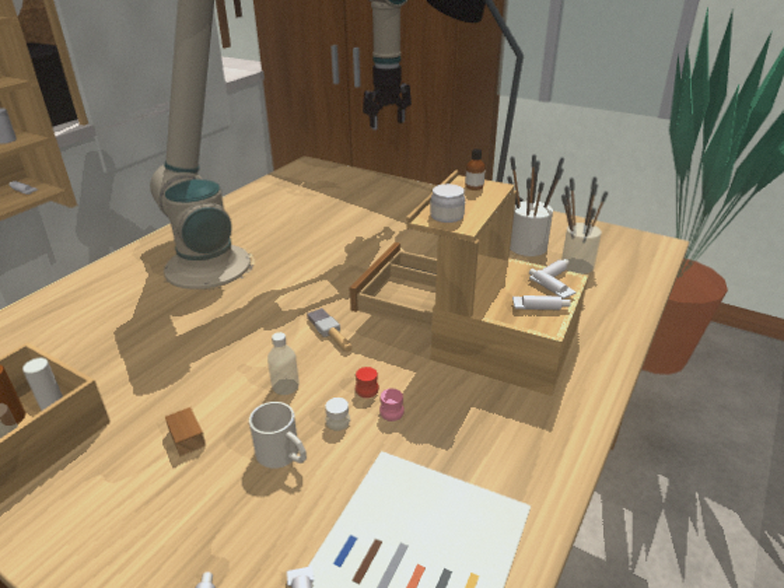

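View pics/side.png

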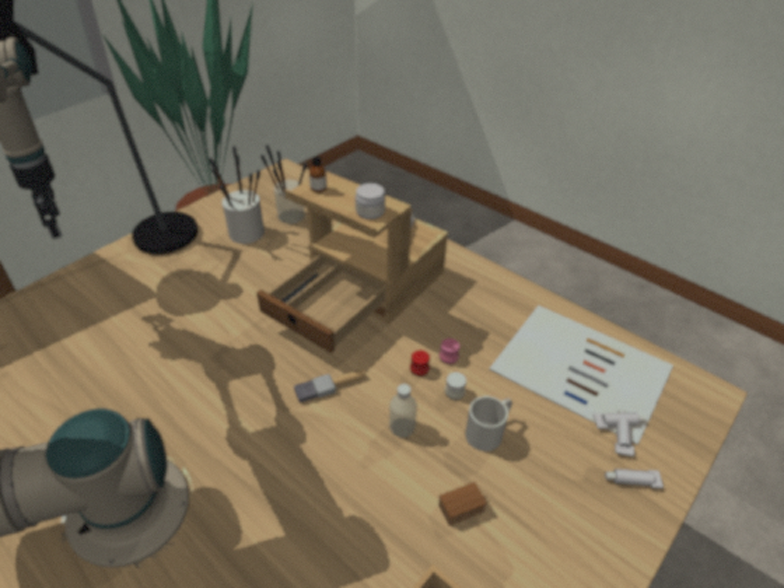

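The scene view shows three jar-sized things: clear/white at about (241,294) raw pixels, red at (262,273) and pink at (279,289). In the side view they are at (325,275), (300,259) and (321,251). The clear one with the white lid fits the description. I'll confirm it in an enlarged crop, alongside close-ups of the drawer.

```bash
python3 - <<'E'
from h import *
a=cam("scene");b=cam("side")
import pickle;pickle.dump((a,b),open("v0.pkl","wb"))
def cr(c,x,y,w,h): return cv2.resize(c["px"][y:y+h,x:x+w,::-1],(400,300),interpolation=cv2.INTER_CUBIC)
im=np.vstack([np.hstack([cr(a,210,250,80,60),cr(b,280,230,80,60)]),np.hstack([cr(a,240,115,180,135),cr(b,175,120,180,135)])])
cv2.imwrite("pics/comp.png",im)
E
```

```text
(no output)
```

View pics/comp.png

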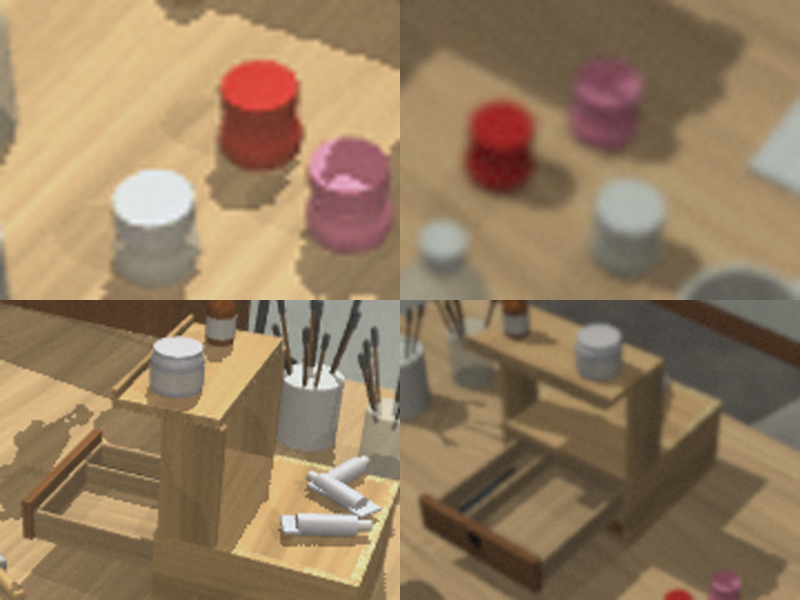

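The crop confirms it. The clear jar with the white lid is at scene (241,290) and side (326,271). The red one and the pink one (open-topped) are the look-alikes and stay put. Now triangulating.

```bash
python3 - <<'E'
from h import *
import pickle;a,b=pickle.load(open("v0.pkl","rb"))
s=180/400
A=lambda x,y:(a,(240+x*s,115+(y-300)*s)); B=lambda x,y:(b,(175+(x-400)*s,120+(y-300)*s))
def show(n,p):
    x,e=tri(p);print(n,x.round(4),np.round(e,4));return x
show("jar lid",[(a,(240.6,289.8)),(b,(325.8,271.4))])
show("red lid",[(a,(210+260/5,250+85/5)),(b,(280+102/5,230+125/5))])
show("pink",[(a,(210+350/5,250+165/5)),(b,(280+208/5,230+85/5))])
n=show("front top -y",[A(24,499),B(541,561)])
f=show("front top +y",[A(97,431),B(422,497)])
print("front width",np.linalg.norm(n-f),"yaw",np.degrees(np.arctan2(-(f-n)[0],(f-n)[1])))
show("case back top -y",[A(358,580),B(719,405)])
show("tin",[A(178,349),B(599,337)])
show("shelf front -y low?",[A(205,412),B(610,402)])
c=cam("scene")
m=cv2.inRange(cv2.cvtColor(a["px"],cv2.COLOR_RGB2HSV),(0,0,190),(179,40,255))[275:310,225:260]
n,l,st,ce=cv2.connectedComponentsWithStats(m);print(st[1:],ce[1:])
E
```

```text
jar lid [ 0.5987 -0.2708  0.0386] [0.0011 0.0011]
red lid [ 0.5984 -0.1769  0.0394] [0.0004 0.0004]
pink [ 0.6678 -0.2031  0.0383] [0. 0.]
front top -y [ 0.4769 -0.0448  0.1159] [0.0003 0.0003]
front top +y [0.4571 0.1707 0.1075] [0.0008 0.0008]
front width 0.21658647468635106 yaw 5.238469713713175
case back top -y [ 0.8923 -0.0109  0.125 ] [0.0034 0.0034]
tin [0.6536 0.0151 0.3384] [0.0019 0.0019]
shelf front -y low? [0.6772 0.0242 0.2443] [0.0172 0.0172]
[[  7   9  17  11 145]] [[15.16551724 14.04137931]]
```

View pics/wrist.png

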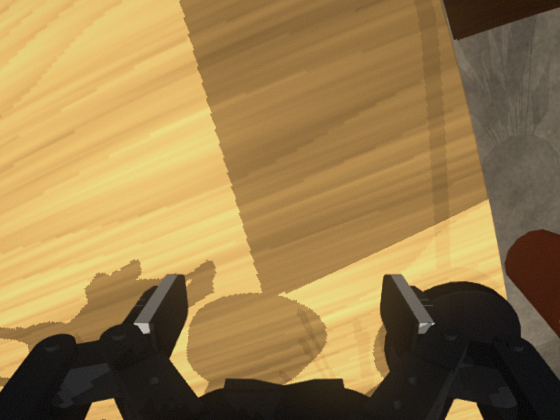

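The jar is at about (0.599,-0.271) with its lid top at 0.039, against 0.042 expected. The red one is at (0.598,-0.177) and the pink one at (0.668,-0.203). The drawer front is about 0.217 wide with a yaw of about 5.2°, standing out about 0.175. The wrist view shows only bare table so far. Next I'll locate the neighbours and plan the first move.

```bash
cat >> h.py <<'E'
def down(phi):  # tool z down, tool x at world angle phi (deg)
    p=np.radians(phi); x=np.array([np.cos(p),np.sin(p),0]); z=np.array([0,0,-1.]); return np.c_[x,np.cross(z,x),z]
def plan(pos,Rt):
    s=status.get_state(); R0=Rq(s["ee_rot"]); rv=R.from_matrix(R0.T@Rt).as_rotvec()
    d=np.array(pos)-s["position"]
    print("pos",s["position"].round(4),"turn share",(np.degrees(rv)/60).round(3),"shift share now",(R0.T@d/.3).round(3),"after turn",(Rt.T@d/.3).round(3),"min rows",round(np.linalg.norm(d)/.0625,1),round(np.degrees(np.linalg.norm(rv))/10.7,1))
E
python3 - <<'E'
from h import *
import pickle;a,b=pickle.load(open("v0.pkl","rb"))
def show(n,p):
    x,e=tri(p);print(n,x.round(4),np.round(e,4));return x
show("bottle cap",[(a,(279/1.4,338/1.4)),(b,(403/1.4,390/1.4))])
show("mug rim",[(a,(274/1.4,417/1.4)),(b,(488/1.4,413/1.4))])
show("brush mid",[(a,(330/1.4,327/1.4)),(b,(333/1.4,385/1.4))])
plan([.35,.1,.33],down(180))
E
```

```text
bottle cap [ 0.459  -0.245   0.1134] [0.0017 0.0017]
mug rim [ 0.5502 -0.3754  0.0738] [0.0014 0.0014]
brush mid [ 0.4362 -0.0747  0.0152] [0.0031 0.0031]
pos [0.2115 0.5346 0.231 ] turn share [-0.   -0.   -0.36] shift share now [-0.962 -1.177 -0.329] after turn [-0.462 -1.449 -0.33 ] min rows 7.5 2.0
```

Emit:
apply_moves(xyz=[[0,0,-0.16],[0,0,-0.16],[-0.06,-0.19,0],[-0.06,-0.19,0],[-0.06,-0.19,0],[-0.06,-0.19,0],[-0.06,-0.19,0],[-0.06,-0.19,0]], rot=[[0,0,-0.175],[0,0,-0.175],[0,0,0],[0,0,0],[0,0,0],[0,0,0],[0,0,0],[0,0,0]], hand=[1,1,1,1,1,1,1,1])

```text
clock: 1.3
position: [0.3162, 0.1898, 0.3275]
ee_rot: [0.001, 0.005, 1.0, 0.0]
contact_force: [1.2, 0.1, -0.2]
width: 0.0852
gripper_force: 0.0
```

```bash
python3 - <<'E'
from h import *
print(status.get_state()["qpos"].round(2))
c=cam("wrist");save(c,"pics/w2.png")
import pickle;pickle.dump(c,open("w2.pkl","wb"))
plan([.34,.03,.36],down(185))
E
```

```text
[ 0.35 -0.09  1.69 -0.    1.54 -1.21]
pos [0.3183 0.1824 0.3275] turn share [-0.008  0.003 -0.101] shift share now [-0.082 -0.508 -0.104] after turn [-0.028 -0.512 -0.108] min rows 2.5 0.6
```

View pics/w2.png

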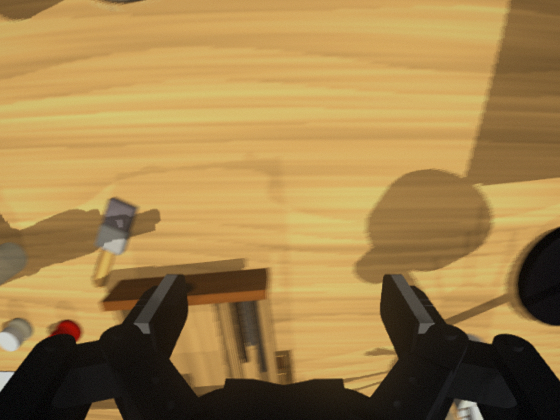

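The wrist view shows the drawer front edge from about (104,308) to (268,290), the charcoal sticks at (245,330), the jar at (15,335) with the red one at (67,330), and the brush at (118,230). I'll move to where the exposed part of the drawer is centred.

Emit:
apply_moves(xyz=[[-0.11,-0.165,-0.035],[-0.11,-0.165,-0.035],[-0.11,-0.165,-0.035],[0,0,0],[0,0,0]], rot=[[0,0,0],[0,0,0],[0,0,0],[0,0,-0.1],[0,0,0]], hand=[1,1,1,1,1])

```text
clock: 1.98
position: [0.4137, 0.0416, 0.3586]
ee_rot: [-0.0, -0.046, 0.999, 0.0]
contact_force: [-0.7, -0.0, -0.6]
width: 0.0851
gripper_force: 0.0
```

```bash
python3 - <<'E'
from h import *
c=cam("wrist");save(c,"pics/w3.png",(0,40,420,355),1.9)
import pickle;pickle.dump(c,open("w3.pkl","wb"))
print(status.get_state()["position"],c["T"].round(3))
E
```

```text
[0.41334961 0.04220403 0.35861626] [[-0.09   0.947  0.307  0.334]
 [ 0.996  0.086  0.027  0.034]
 [-0.     0.308 -0.951  0.502]
 [ 0.     0.     0.     1.   ]]
```

View pics/w3.png

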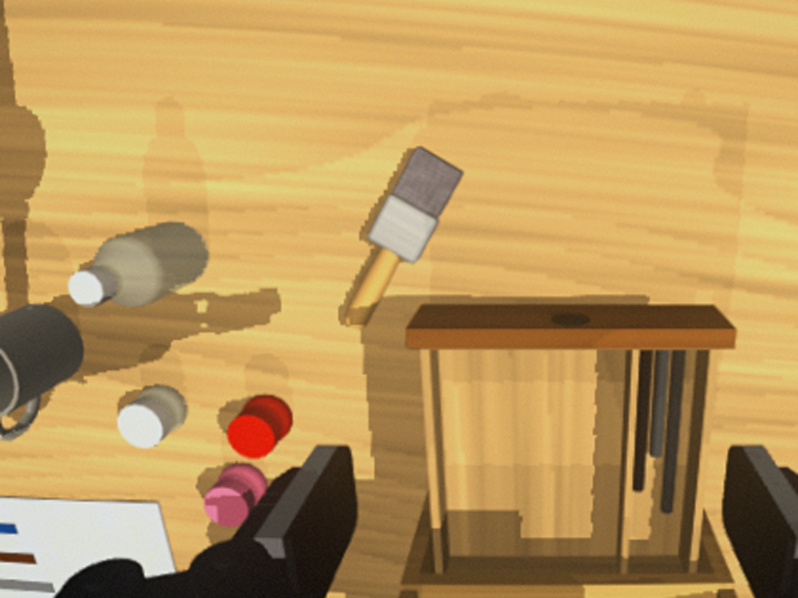

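The crop, at 1.9× with its top at row 40, shows the drawer well with these features:
- Front board's top outer edge at crop row 329, columns 408–735, and its inner edge at row 347.
- The -y wall at column about 435, the divider at column about 631, and sticks beyond it.
- The chest's opening at row about 575.
- Jar lid at (140,424), the red one at (258,430), the pink one at (233,500).

```bash
python3 - <<'E'
from h import *
import pickle;c=pickle.load(open("w3.pkl","rb"));a,b=pickle.load(open("v0.pkl","rb"))
P=lambda x,y:(x/1.9,y/1.9+40)
x,e=tri([(a,(240.6,289.8)),(b,(325.8,271.4)),(c,P(140,424))]);print("jar3",x.round(4),np.round(e,4))
print("jar wrist z=.042",onz(c,P(140,424),.042).round(4))
s=180/400
for n,p,A,B in(("-y",P(408,329),(24,499),(541,561)),("+y",P(735,329),(97,431),(422,497))):
    x,e=tri([(c,p),(a,(240+A[0]*s,115+(A[1]-300)*s)),(b,(175+(B[0]-400)*s,120+(B[1]-300)*s))]);print("front",n,x.round(4),np.round(e,4),onz(c,p,.112).round(4))
for n,p,z in(("in -y",P(406,347),.112),("in +y",P(734,347),.112),("wall- front",P(441,352),.096),("wall- back",P(446,570),.096),("div front L",P(628,352),.09),("div back L",P(622,570),.09),("open L",P(404,583),.114),("open R",P(735,583),.114)):
    print(n,onz(c,p,z).round(4))
E
```

```text
jar3 [ 0.5983 -0.2716  0.0393] [0.0011 0.0015 0.001 ]
jar wrist z=.042 [ 0.5963 -0.2707  0.042 ]
front -y [ 0.4742 -0.0404  0.1119] [0.0049 0.001  0.0052] [ 0.4697 -0.0378  0.112 ]
front +y [0.4554 0.1723 0.1061] [0.0028 0.0006 0.0027] [0.4507 0.1704 0.112 ]
in -y [ 0.482  -0.0387  0.112 ]
in +y [0.4629 0.172  0.112 ]
wall- front [ 0.4894 -0.0181  0.096 ]
wall- back [ 0.667  -0.0074  0.096 ]
div front L [0.4802 0.1078 0.09  ]
div back L [0.6595 0.128  0.09  ]
open L [ 0.6674 -0.0362  0.114 ]
open R [0.6462 0.2084 0.114 ]
```

```bash
python3 - <<'E'
from h import *
plan([.597,-.271,.20],down(185.3))
E
```

```text
pos [0.4133 0.0422 0.3586] turn share [ 0.    -0.001 -0.   ] shift share now [-0.514 -1.096  0.528] after turn [-0.513 -1.096  0.529] min rows 6.3 0.0
```

Emit:
apply_moves(xyz=[[-0.085,-0.182,0],[-0.085,-0.182,0],[-0.085,-0.182,0],[-0.085,-0.182,0],[-0.085,-0.182,0],[-0.085,-0.182,0],[0,0,0.2],[0,0,0.2]], rot=[[0,0,0],[0,0,0],[0,0,0],[0,0,0],[0,0,0],[0,0,0],[0,0,0],[0,0,0]], hand=[1,1,1,1,0.5,0.5,0.5,0.5])

```text
clock: 3.02
position: [0.598, -0.2692, 0.2375]
ee_rot: [0.001, -0.047, 0.999, -0.0]
contact_force: [0.5, 0.4, -1.1]
width: 0.0641
gripper_force: 0.0
```

Emit:
apply_moves(xyz=[[0,0,0],[0,0,0]], rot=[[0,0,0],[0,0,0]], hand=[0.5,0.5])

```text
clock: 3.28
position: [0.5985, -0.2695, 0.2416]
ee_rot: [0.002, -0.048, 0.999, -0.001]
contact_force: [0.1, -0.1, 0.9]
width: 0.0643
gripper_force: 0.0
```

```bash
python3 - <<'E'
from h import *
c=cam("wrist");save(c,"pics/w4.png")
plan([.597,-.271,.10],down(185.3)); s=status.get_state();print(s["width"],s["qpos"].round(2))
m=cv2.inRange(cv2.cvtColor(c["px"],cv2.COLOR_RGB2HSV),(0,0,200),(179,45,255))
n,l,st,ce=cv2.connectedComponentsWithStats(m)
for i in range(1,n):
    if st[i,4]>150: print(st[i],ce[i].round(1),onz(c,ce[i],.042).round(4))
E
```

```text
pos [ 0.599  -0.27    0.2428] turn share [-0.004  0.006  0.003] shift share now [ 0.01  -0.001  0.476] after turn [ 0.007 -0.003  0.476] min rows 2.3 0.0
0.0640473255430239 [-0.53  0.39  1.3   0.    1.44 -2.2 ]
[320   2  33  35 892] [336.2  19.3] [ 0.4411 -0.2372  0.042 ]
[ 482    6   43   49 1132] [503.4  30.5] [ 0.429  -0.0754  0.042 ]
[130  85  78 105 976] [169.  135.4] [ 0.5616 -0.3896  0.042 ]
[163 113  10  29 170] [167.5 127.3] [ 0.5537 -0.3912  0.042 ]
[ 265  163   38   37 1077] [283.1 181.3] [ 0.5981 -0.2713  0.042 ]
[   26   253   239   137 15971] [159.8 304.2] [ 0.7603 -0.4035  0.042 ]
[ 19 262  41  37 612] [ 38.2 278.5] [ 0.7436 -0.5543  0.042 ]
[125 386  31  16 371] [141.5 394. ] [ 0.9094 -0.4357  0.042 ]
```

View pics/w4.png

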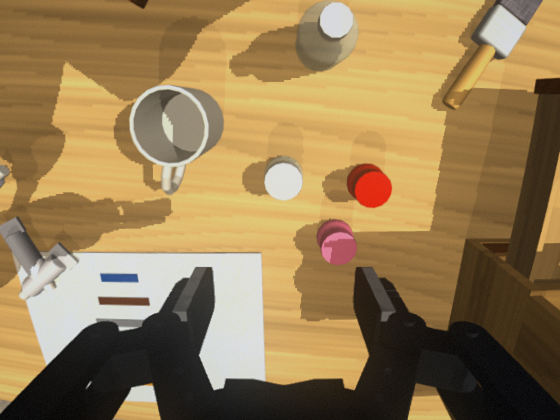

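The wrist view shows the jar lid centred at (283,181), which is (0.598,-0.271). Red is at (371,186), pink at (337,243), and the mug handle at (172,178) is clear of the fingers. Descending.

Emit:
apply_moves(xyz=[[0.003,-0.003,0.18],[0,0,0.18],[0,0,0.15],[0,0,0.12],[0,0,0.07],[0,0,0],[0,0,0]], rot=[[0,0,0],[0,0,0],[0,0,0],[0,0,0],[0,0,0],[0,0,0],[0,0,0]], hand=[0.5,0.5,0.5,0.5,0.5,0.5,0.5])

```text
clock: 4.2
position: [0.5984, -0.2718, 0.0318]
ee_rot: [0.002, -0.047, 0.999, -0.002]
contact_force: [1.1, 0.3, 0.2]
width: 0.0641
gripper_force: 0.0
```

```bash
python3 - <<'E'
from h import *
plan([.598,-.271,.008],down(185.3)); s=status.get_state();print(s["width"],s["contact_force"])
E
```

```text
pos [ 0.5984 -0.2718  0.0318] turn share [-0.003  0.005  0.002] shift share now [0.001 0.003 0.079] after turn [0.001 0.003 0.079] min rows 0.4 0.0
0.06407751465367005 [1.08717301 0.25081633 0.19355152]
```

Emit:
apply_moves(xyz=[[0,0.002,0.04],[0,0,0.035],[0,0,0],[0,0,0],[0,0,0],[0,0,0],[0,0,0]], rot=[[-0.003,0.005,0.002],[0,0,0],[0,0,0],[0,0,0],[0,0,0],[0,0,0],[0,0,0]], hand=[0.5,0.5,0.5,-0.2,-0.2,-0.2,-0.2], force=35)

```text
clock: 5.08
position: [0.596, -0.2703, 0.0067]
ee_rot: [-0.002, -0.046, 0.999, 0.001]
contact_force: [-0.3, 0.2, 1.5]
width: 0.0409
gripper_force: 35.5
```

Emit:
apply_moves(xyz=[[0,0,-0.06],[0,0,-0.15],[0,0,-0.19],[0,0,-0.19],[0,0,-0.12],[0,0,0],[0,0,0]], rot=[[0,0,0],[0,0,0],[0,0,0],[0,0,0],[0,0,0],[0,0,0],[0,0,0]], hand=[-0.2,-0.2,-0.2,-0.2,-0.2,-0.2,-0.2])

```text
clock: 5.95
position: [0.5961, -0.2699, 0.2181]
ee_rot: [-0.004, -0.046, 0.999, 0.002]
contact_force: [-0.4, -0.3, -2.3]
width: 0.0411
gripper_force: 36.0
```

```bash
python3 - <<'E'
from h import *
plan([.45,-.05,.22],down(185.3)); s=status.get_state();print(s["width"],s["gripper_force"])
E
```

```text
pos [ 0.5961 -0.2699  0.2181] turn share [ 0.005 -0.007 -0.   ] shift share now [0.417 0.775 0.   ] after turn [ 0.417  0.775 -0.006] min rows 4.2 0.0
0.04106467135148453 36.04916034266353
```

Jar is held. The force reads -2.3 N, roughly its weight.

Emit:
apply_moves(xyz=[[0.06,0.1,0],[0.085,0.155,0],[0.085,0.155,0],[0.085,0.155,0],[0.07,0.13,0],[0.03,0.08,0],[0,0,0],[0,0,0]], rot=[[0.005,-0.007,0],[0,0,0],[0,0,0],[0,0,0],[0,0,0],[0,0,0],[0,0,0],[0,0,0]], hand=[-0.2,-0.2,-0.2,-0.2,-0.2,-0.2,-0.2,-0.2])

```text
clock: 6.95
position: [0.4515, -0.0509, 0.2178]
ee_rot: [0.0, -0.046, 0.999, -0.001]
contact_force: [0.1, -0.5, -1.5]
width: 0.0412
gripper_force: 36.1
```

```bash
python3 - <<'E'
from h import *
import pickle
c=cam("wrist");a=cam("scene");b=cam("side");pickle.dump((a,b,c),open("v1.pkl","wb"))
w=c["px"][:,:,::-1].copy()
im=np.hstack([cv2.resize(w,(400,300)),cv2.resize(a["px"][115:250,220:400,::-1],(400,300),interpolation=cv2.INTER_CUBIC)])
im=np.vstack([im,np.hstack([cv2.resize(b["px"][120:255,165:345,::-1],(400,300),interpolation=cv2.INTER_CUBIC),np.zeros((300,400,3),np.uint8)])])
im[300:,400:]=cv2.resize(w[150:360,280:560],(400,300))
cv2.imwrite("pics/c5.png",im)
plan([.519,.046,.22],down(185.3))
E
```

```text
pos [ 0.452  -0.0513  0.2183] turn share [-0.002  0.001 -0.001] shift share now [-0.252  0.303 -0.006] after turn [-0.252  0.302 -0.006] min rows 1.9 0.0
```

View pics/c5.png

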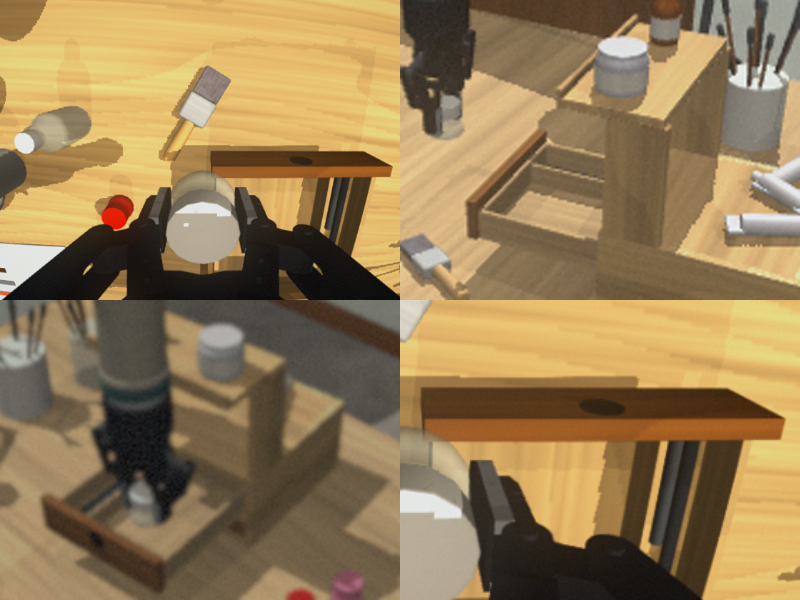

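The panels show the jar held upright between the pads. In panel 4 the front board's inner top corners are at (421,438) and (783,438), and the finger hole is at (602,407). I'll triangulate these against the earlier wrist view.

```bash
python3 - <<'E'
from h import *
import pickle;a,b,c=pickle.load(open("v1.pkl","rb"));w=pickle.load(open("w3.pkl","rb"))
P=lambda x,y:(x/1.9,y/1.9+40); Q=lambda x,y:(280+(x-400)*.7,150+(y-300)*.7)
for n,p,q in(("lower-left of orange",P(406,347),Q(421,438)),("lower-right",P(734,347),Q(783,438)),("hole",P(571,320),Q(602,407)),("upper-left",P(408,329),Q(421,417))):
    x,e=tri([(w,p),(c,q)]);print(n,x.round(4),np.round(e,4))
# wall/divider lines in w: print edges along two rows
g=cv2.cvtColor(w["px"],cv2.COLOR_RGB2GRAY).astype(int)
for r in(245,265,280): 
    d=np.abs(np.diff(g[r,200:400]));i=[200+k for k in np.where(d>22)[0]];print(r,[(k,onz(w,(k+.5,r),.096)[:2].round(3).tolist()) for k in i])
E
```

```text
lower-left of orange [ 0.484  -0.0398  0.106 ] [0.0002 0.0002]
lower-right [0.4616 0.1707 0.1159] [0. 0.]
hole [0.4599 0.0665 0.0934] [0.0001 0.0001]
upper-left [ 0.4746 -0.0405  0.0971] [0.0002 0.0002]
245 [(np.int64(221), [0.518, -0.031]), (np.int64(226), [0.517, -0.024]), (np.int64(227), [0.517, -0.023]), (np.int64(230), [0.517, -0.019]), (np.int64(231), [0.517, -0.018]), (np.int64(312), [0.507, 0.087]), (np.int64(327), [0.506, 0.106]), (np.int64(328), [0.505, 0.108]), (np.int64(330), [0.505, 0.11]), (np.int64(331), [0.505, 0.112]), (np.int64(334), [0.505, 0.116]), (np.int64(335), [0.505, 0.117]), (np.int64(341), [0.504, 0.125]), (np.int64(343), [0.504, 0.127]), (np.int64(351), [0.503, 0.138]), (np.int64(358), [0.502, 0.147]), (np.int64(359), [0.502, 0.148]), (np.int64(364), [0.501, 0.155]), (np.int64(370), [0.501, 0.163]), (np.int64(371), [0.501, 0.164])]
265 [(np.int64(227), [0.546, -0.022]), (np.int64(228), [0.546, -0.021]), (np.int64(231), [0.546, -0.017]), (np.int64(232), [0.546, -0.015]), (np.int64(311), [0.536, 0.089]), (np.int64(312), [0.536, 0.09]), (np.int64(326), [0.534
[... 564 characters left out ...]
-0.014]), (np.int64(233), [0.568, -0.013]), (np.int64(234), [0.568, -0.012]), (np.int64(311), [0.558, 0.092]), (np.int64(326), [0.557, 0.112]), (np.int64(328), [0.556, 0.115]), (np.int64(329), [0.556, 0.116]), (np.int64(332), [0.556, 0.12]), (np.int64(333), [0.556, 0.121]), (np.int64(338), [0.555, 0.128]), (np.int64(339), [0.555, 0.13]), (np.int64(340), [0.555, 0.131]), (np.int64(341), [0.555, 0.132]), (np.int64(342), [0.555, 0.134]), (np.int64(349), [0.554, 0.143]), (np.int64(355), [0.553, 0.151]), (np.int64(356), [0.553, 0.153]), (np.int64(361), [0.553, 0.159]), (np.int64(367), [0.552, 0.168]), (np.int64(368), [0.552, 0.169]), (np.int64(381), [0.55, 0.187]), (np.int64(382), [0.55, 0.188])]
```

Emit:
apply_moves(xyz=[[-0.06,0.08,0],[-0.1,0.12,0],[-0.07,0.08,0],[-0.02,0.025,0],[0,0,0],[0,0,0]], rot=[[0,0,0],[0,0,0],[0,0,0],[0,0,0],[0,0,0],[0,0,0]], hand=[-0.2,-0.2,-0.2,-0.2,-0.2,-0.2])

```text
clock: 7.85
position: [0.5172, 0.0465, 0.2186]
ee_rot: [0.001, -0.046, 0.999, -0.001]
contact_force: [-0.7, 0.6, -1.7]
width: 0.0409
gripper_force: 36.2
```

```bash
python3 - <<'E'
from h import *
plan([.519,.047,.085],down(185.3)); s=status.get_state();print(s["contact_force"])
E
```

```text
pos [0.5172 0.0465 0.2186] turn share [-0.003  0.001 -0.001] shift share now [-0.006  0.002  0.445] after turn [-0.006  0.001  0.445] min rows 2.1 0.0
[-0.65590613  0.64090824 -1.74591171]
```

Emit:
apply_moves(xyz=[[-0.003,0,0.06],[0,0,0.11],[0,0,0.12],[0,0,0.09],[0,0,0.06],[0,0,0],[0,0,0]], rot=[[-0.003,0.001,0],[0,0,0],[0,0,0],[0,0,0],[0,0,0],[0,0,0],[0,0,0]], hand=[-0.2,-0.2,-0.2,-0.2,-0.2,-0.2,-0.2])

```text
clock: 8.72
position: [0.5194, 0.0471, 0.0877]
ee_rot: [0.001, -0.046, 0.999, 0.0]
contact_force: [0.3, -1.0, -2.1]
width: 0.0413
gripper_force: 36.2
```

Emit:
apply_moves(xyz=[[0,0,0.013],[0,0,0.013],[0,0,0.012],[0,0,0.01],[0,0,0],[0,0,0]], rot=[[0,0,0],[0,0,0],[0,0,0],[0,0,0],[0,0,0],[0,0,0]], hand=[-0.2,-0.2,-0.2,-0.2,-0.2,-0.2])

```text
clock: 9.48
position: [0.519, 0.0477, 0.0724]
ee_rot: [0.001, -0.046, 0.999, 0.001]
contact_force: [-0.3, -0.4, -2.6]
width: 0.041
gripper_force: 36.2
```

Emit:
apply_moves(xyz=[[0,0,0.005],[0,0,0.005],[0,0,0.003],[0,0,0]], rot=[[0,0,0],[0,0,0],[0,0,0],[0,0,0]], hand=[-0.2,-0.2,-0.2,-0.2])

```text
clock: 9.98
position: [0.5188, 0.0477, 0.0684]
ee_rot: [0.0, -0.046, 0.999, 0.001]
contact_force: [0.6, 0.0, -2.1]
width: 0.0413
gripper_force: 36.2
```

Emit:
apply_moves(xyz=[[0,0,0.003],[0,0,0.002],[0,0,0]], rot=[[0,0,0],[0,0,0],[0,0,0]], hand=[-0.2,-0.2,-0.2])

```text
clock: 10.35
position: [0.5189, 0.0477, 0.067]
ee_rot: [0.0, -0.046, 0.999, 0.001]
contact_force: [-0.3, 0.4, -3.1]
width: 0.0409
gripper_force: 36.2
```

Emit:
apply_moves(xyz=[[0,0,0.002],[0,0,0.002],[0,0,0]], rot=[[0,0,0],[0,0,0],[0,0,0]], hand=[-0.2,-0.2,-0.2])

```text
clock: 10.72
position: [0.5195, 0.0478, 0.0666]
ee_rot: [0.001, -0.046, 0.999, 0.001]
contact_force: [-1.3, 0.8, 4.5]
width: 0.0411
gripper_force: 37.0
```

Emit:
apply_moves(xyz=[[0,0,0.002],[0,0,0.002],[0,0,0]], rot=[[0,0,0],[0,0,0],[0,0,0]], hand=[-0.2,-0.2,-0.2])

```text
clock: 11.1
position: [0.5208, 0.0479, 0.0665]
ee_rot: [0.003, -0.046, 0.999, 0.001]
contact_force: [-0.4, 1.1, 10.0]
width: 0.041
gripper_force: 37.7
```

Contact, and at the expected height. I'll ease off the pressure, then open.

Emit:
apply_moves(xyz=[[0,0,-0.004],[0,0,0],[0,0,0],[0,0,0],[0,0,0],[0,0,0],[0,0,0]], rot=[[0,0,0],[0,0,0],[0,0,0],[0,0,0],[0,0,0],[0,0,0],[0,0,0]], hand=[-0.2,-0.2,0.1,0.2,0.4,0.5,0.5])

```text
clock: 11.98
position: [0.5188, 0.0477, 0.0657]
ee_rot: [0.0, -0.046, 0.999, 0.001]
contact_force: [-0.8, -0.5, -0.5]
width: 0.0642
gripper_force: 0.0
```

Emit:
apply_moves(xyz=[[0,0,-0.04],[0,0,-0.08],[0,0,-0.15],[0,0,-0.18],[0,0,0],[0,0,0]], rot=[[0,0,0],[0,0,0],[0,0,0],[0,0,0],[0,0,0],[0,0,0]], hand=[0.5,0.5,0.5,0.5,0.5,0.5])

```text
clock: 12.72
position: [0.5184, 0.0476, 0.2012]
ee_rot: [0.001, -0.046, 0.999, 0.001]
contact_force: [0.0, -1.1, -0.4]
width: 0.0643
gripper_force: 0.0
```

Emit:
apply_moves(xyz=[[0.1,0,0],[0.18,0.02,0],[0.18,0.02,0],[0.05,0,0],[0,0,0],[0,0,0],[0,0,0],[0,0,0]], rot=[[0,0,0],[0,0,0],[0,0,0],[0,-0.167,0],[0,-0.167,0],[0,-0.167,0],[0,-0.167,0],[0,0,0]], hand=[0.5,0.5,0,-0.5,-1,-1,-1,-1])

```text
clock: 13.72
position: [0.3615, 0.0497, 0.1966]
ee_rot: [0.313, -0.044, 0.948, 0.023]
contact_force: [-0.8, -0.5, 0.5]
width: 0.0
gripper_force: 0.0
```

```bash
cat >> h.py <<'E'
def lean(phi,t): return down(phi)@R.from_euler("y",-t,degrees=True).as_matrix()
E
python3 - <<'E'
from h import *
import pickle
s=status.get_state();print(s["qpos"].round(2),s["width"])
plan([.425,.0633,.085],lean(185.3,40))
a=cam("scene");b=cam("side");c=cam("wrist");pickle.dump((a,b,c),open("v2.pkl","wb"))
cr=lambda c,x,y:cv2.resize(c["px"][y:y+135,x:x+180,::-1],(400,300),interpolation=cv2.INTER_CUBIC)
im=np.vstack([np.hstack([cr(a,240,115),cr(b,175,120)]),np.hstack([cv2.resize(c["px"][:,:,::-1],(400,300)),np.zeros((300,400,3),np.uint8)])])
cv2.imwrite("pics/c6.png",im)
E
```

```text
[-0.33 -0.36  2.38  0.48  0.59 -2.33] 3.44264096431906e-05
pos [0.3615 0.0497 0.1966] turn share [ 0.015 -0.056 -0.005] shift share now [0.049 0.018 0.427] after turn [0.074 0.026 0.423] min rows 2.1 0.3
```

View pics/c6.png

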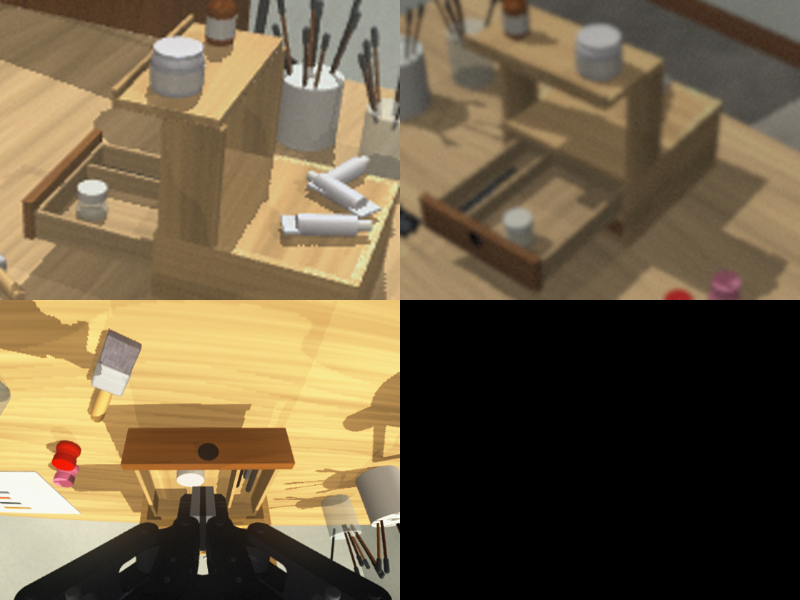

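The jar stands upright in the wide compartment, at panel 1 (92,198) and panel 2 (518,222). The look-alikes and the brush haven't moved. Moving the closed fingers down to the front.

Emit:
apply_moves(xyz=[[0,0,0],[0.02,0.01,0.12],[0.02,0.01,0.15],[0.02,0.006,0.1],[0.014,0,0.053],[0,0,0],[0,0,0]], rot=[[0.015,-0.05,-0.005],[0,0,0],[0,0,0],[0,0,0],[0,0,0],[0,0,0],[0,0,0]], hand=[-1,-1,-1,-1,-1,-1,-1])

```text
clock: 14.75
position: [0.4265, 0.0704, 0.1204]
ee_rot: [0.325, -0.043, 0.945, 0.009]
contact_force: [-0.1, -0.2, -0.9]
width: 0.0001
gripper_force: 0.0
```

```bash
python3 - <<'E'
from h import *
Rt=lean(185.3,40); cx=np.array([np.cos(np.radians(5.3)),np.sin(np.radians(5.3)),0])
s=status.get_state(); p=s["position"]; print(s["qpos"].round(2),s["contact_force"].round(1))
f=np.array([.4605,.0665,.083]); d=(f-p)
print("to front along cx",d@cx,"lateral",d[1]*cx[0]-d[0]*cx[1]); R0=Rq(s["ee_rot"])
print("10mm push in tool shares",(R0.T@cx*.01/.3).round(4)); plan(p,Rt)
E
```

```text
[-0.08 -0.05  2.48  1.    0.11 -2.7 ] [-0.1 -0.2 -0.9]
to front along cx 0.03346845892095723 lateral -0.006980944839285489
10mm push in tool shares [-0.0263  0.0002  0.0205]
pos [0.4265 0.0704 0.1204] turn share [-0.012 -0.035  0.003] shift share now [0. 0. 0.] after turn [0. 0. 0.] min rows 0.0 0.2
```

The arm is at its limits here: q5 is at its minimum and the forearm lines up with the tool. I'll start the push with about 20° of lean, which is enough while the drawer is open, and lean further later.

Emit:
apply_moves(xyz=[[0,0,-0.1],[0,0,0],[0,0,0],[0,0,0],[0,0,0]], rot=[[0,0.1,0],[0,0.13,0],[0,0.13,0],[0,0,0],[0,0,0]], hand=[-1,-1,-1,-1,-1])

```text
clock: 15.38
position: [0.4254, 0.0947, 0.1305]
ee_rot: [0.216, -0.06, 0.974, 0.034]
contact_force: [-0.7, 0.0, -0.6]
width: -0.0002
gripper_force: 0.0
```

```bash
python3 - <<'E'
from h import *
s=status.get_state(); p=s["position"]; print(s["qpos"].round(2),s["contact_force"].round(1))
plan([.436,.0643,.085],lean(185.3,18))
E
```

```text
[-0.03 -0.04  2.27  0.22  0.49 -1.9 ] [-0.7  0.  -0.6]
pos [0.4254 0.0947 0.1305] turn share [0.049 0.119 0.021] shift share now [ 0.043 -0.111  0.143] after turn [ 0.022 -0.104  0.152] min rows 0.9 0.7
```

Emit:
apply_moves(xyz=[[0,0,0],[0.01,-0.05,0.02],[0.01,-0.054,0.06],[0.002,0,0.07],[0,0,0],[0,0,0]], rot=[[0.049,0.119,0.021],[0,0,0],[0,0,0],[0,0,0],[0,0,0],[0,0,0]], hand=[-1,-1,-1,-1,-1,-1])

```text
clock: 16.12
position: [0.4362, 0.0643, 0.0861]
ee_rot: [0.156, -0.046, 0.987, 0.007]
contact_force: [-0.4, 0.8, -0.5]
width: -0.0004
gripper_force: 0.0
```

```bash
cat >> h.py <<'E'
cx=np.array([np.cos(np.radians(5.3)),np.sin(np.radians(5.3)),0]);cy=np.array([-cx[1],cx[0],0])
def rep():
    s=status.get_state();R0=Rq(s["ee_rot"]);d=np.array([.4605,.0665,.083])-s["position"]
    print("t",round(s["clock"],2),s["position"].round(4),"F",s["contact_force"].round(1),"q",s["qpos"].round(2))
    print("front ahead",round(d@cx,4),"lateral",round(d@cy,4),"dz",round(d[2],4),"lean",np.degrees(np.arctan2(R0[:,2]@cx,-R0[2,2])).round(1))
    print("share/10mm: cx",(R0.T@cx/30).round(4),"up",(R0.T@[0,0,1]/30).round(4),"cy",(R0.T@cy/30).round(4))
E
python3 -c "
from h import *
rep()"
```

```text
t 16.12 [0.4362 0.0643 0.0861] F [-0.4  0.8 -0.5] q [-0.05  0.09  2.23  0.09  0.51 -1.78]
front ahead 0.0244 lateral -0.0001 dz -0.0031 lean 17.9
share/10mm: cx [-0.0317 -0.      0.0103] up [-0.0103 -0.     -0.0317] cy [-0.      0.0333 -0.    ]
```

Emit:
apply_moves(xyz=[[-0.016,0,0.0052],[-0.016,0,0.0052],[-0.016,0,0.0052],[-0.013,0,0.0042],[-0.013,0,0.0042],[-0.013,0,0.0042],[-0.013,0,0.0042],[-0.013,0,0.0042]], rot=[[0,0,0],[0,0,0],[0,0,0],[0,0,0],[0,0,0],[0,0,0],[0,0,0],[0,0,0]], hand=[-1,-1,-1,-1,-1,-1,-1,-1])

```text
clock: 17.12
position: [0.4727, 0.0675, 0.086]
ee_rot: [0.156, -0.046, 0.987, 0.007]
contact_force: [-1.6, 0.4, 0.5]
width: 0.0002
gripper_force: 0.6
```

Emit:
apply_moves(xyz=[[-0.016,0,0.0052],[-0.019,0,0.0062],[-0.019,0,0.0062],[-0.019,0,0.0062],[-0.019,0,0.0062],[-0.019,0,0.0062],[-0.019,0,0.0062],[-0.019,0,0.0062]], rot=[[0,0,0],[0,0,0],[0,0,0],[0,0,0],[0,0,0],[0,0,0],[0,0,0],[0,0,0]], hand=[-1,-1,-1,-1,-1,-1,-1,-1])

```text
clock: 18.12
position: [0.5198, 0.0718, 0.086]
ee_rot: [0.156, -0.046, 0.987, 0.007]
contact_force: [-1.3, 0.5, 1.1]
width: 0.0001
gripper_force: 0.7
```

```bash
python3 -c "
from h import *
rep()"
```

```text
t 18.12 [0.5198 0.0718 0.086 ] F [-1.3  0.5  1.1] q [-0.02  0.2   2.08  0.06  0.55 -1.73]
front ahead -0.0595 lateral 0.0002 dz -0.003 lean 17.9
share/10mm: cx [-0.0317 -0.      0.0103] up [-0.0103 -0.     -0.0317] cy [-0.      0.0333 -0.    ]
```

Emit:
apply_moves(xyz=[[-0.019,0,0.0062],[-0.019,0,0.0062],[-0.016,0,0.0052],[-0.01,0,0.0032],[-0.005,0,0.0016],[0,0,0],[0.02,0,-0.0064],[0.02,0,-0.0064]], rot=[[0,0,0],[0,0,0],[0,0,0],[0,0,0],[0,0,0],[0,0,0],[0,0,0],[0,-0.05,0]], hand=[-1,-1,-1,-1,-1,-1,-1,-1])

```text
clock: 19.12
position: [0.5296, 0.0726, 0.0866]
ee_rot: [0.183, -0.046, 0.982, 0.008]
contact_force: [-0.5, -0.7, -0.5]
width: -0.0001
gripper_force: 0.0
```

Emit:
apply_moves(xyz=[[0,0,0],[0,0,0],[0,0,0],[0,0,0],[0,0,0]], rot=[[0,-0.1,0],[0,-0.1,0],[0,-0.07,0],[0,0,0],[0,0,0]], hand=[-1,-1,-1,-1,-1])

```text
clock: 19.75
position: [0.5314, 0.0828, 0.089]
ee_rot: [0.286, -0.05, 0.957, 0.025]
contact_force: [-0.3, 0.4, -0.3]
width: 0.0
gripper_force: 0.0
```

```bash
python3 - <<'E'
from h import *
rep()
plan(status.get_state()["position"],lean(185.3,37))
a=cam("scene");b=cam("side")
cr=lambda c,x,y:cv2.resize(c["px"][y:y+135,x:x+180,::-1],(400,300),interpolation=cv2.INTER_CUBIC)
cv2.imwrite("pics/c7.png",np.hstack([cr(a,240,115),cr(b,175,120)]))
E
```

```text
t 19.75 [0.5314 0.0828 0.089 ] F [-0.3  0.4 -0.3] q [-0.04  0.17  2.28  0.72  0.15 -2.4 ]
front ahead -0.0721 lateral -0.0097 dz -0.006 lean 33.4
share/10mm: cx [-0.0278 -0.0006  0.0183] up [-0.0183  0.0006 -0.0278] cy [-0.0001  0.0333  0.0008]
pos [0.5314 0.0828 0.089 ] turn share [ 0.024 -0.06   0.003] shift share now [0. 0. 0.] after turn [0. 0. 0.] min rows 0.0 0.4
```

View pics/c7.png

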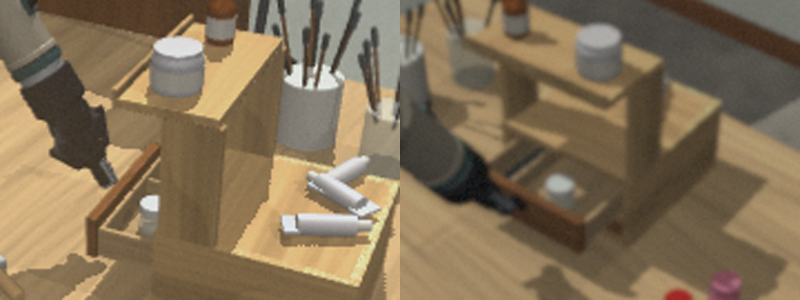

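The drawer is half shut and the jar still stands, at panel 1 (150,212) and panel 2 (558,188). I'll trim the lateral offset and keep pushing.

Emit:
apply_moves(xyz=[[0,-0.016,0],[0,-0.016,0],[-0.014,0,0.0088],[-0.014,0,0.0088],[-0.014,0,0.0088],[-0.014,0,0.0088],[-0.014,0,0.0088],[-0.014,0,0.0088]], rot=[[0.024,0.03,0],[0,0,0],[0,0,0],[0,0,0],[0,0,0],[0,0,0],[0,0,0],[0,0,0]], hand=[-1,-1,-1,-1,-1,-1,-1,-1])

```text
clock: 20.85
position: [0.5615, 0.0788, 0.0882]
ee_rot: [0.275, -0.047, 0.96, 0.017]
contact_force: [-0.9, -1.5, 0.4]
width: -0.0004
gripper_force: 0.7
```

```bash
python3 -c "
from h import *
rep()
plan(status.get_state()['position'],lean(185.3,33))"
```

```text
t 20.85 [0.5615 0.0788 0.0882] F [-0.9 -1.5  0.4] q [-0.03  0.21  2.2   0.42  0.19 -2.09]
front ahead -0.1017 lateral -0.0029 dz -0.0052 lean 32.0
share/10mm: cx [-0.0283 -0.0003  0.0177] up [-0.0177  0.0002 -0.0283] cy [-0.0001  0.0333  0.0003]
pos [0.5615 0.0788 0.0882] turn share [ 0.01  -0.017  0.003] shift share now [0. 0. 0.] after turn [0. 0. 0.] min rows 0.0 0.1
```

Emit:
apply_moves(xyz=[[-0.0113,-0.003,0.0071],[-0.0113,-0.003,0.0071],[-0.0113,-0.002,0.0071],[-0.0113,0,0.0072],[-0.0113,0,0.0072],[-0.0113,0,0.0073],[-0.0112,0,0.0074],[-0.0111,0,0.0075]], rot=[[0,0,0],[0,-0.01,0],[0,-0.01,0],[0,-0.01,0],[0,-0.01,0],[0,-0.01,0],[0,-0.01,0],[0,-0.01,0]], hand=[-1,-1,-1,-1,-1,-1,-1,-1])

```text
clock: 21.85
position: [0.5931, 0.0797, 0.0884]
ee_rot: [0.309, -0.047, 0.95, 0.02]
contact_force: [-1.9, -0.3, -1.4]
width: -0.0002
gripper_force: 0.6
```

```bash
python3 - <<'E'
from h import *
rep()
a=cam("scene");b=cam("side");c=cam("wrist")
cr=lambda c,x,y:cv2.resize(c["px"][y:y+135,x:x+180,::-1],(400,300),interpolation=cv2.INTER_CUBIC)
cv2.imwrite("pics/c8.png",np.vstack([np.hstack([cr(a,240,115),cr(b,175,120)]),np.hstack([cv2.resize(c["px"][:,:,::-1],(400,300)),np.zeros((300,400,3),np.uint8)])]))
E
```

```text
t 21.85 [0.5931 0.0797 0.0884] F [-1.9 -0.3 -1.4] q [-0.04  0.25  2.2   0.96  0.11 -2.63]
front ahead -0.1332 lateral -0.0009 dz -0.0054 lean 36.1
share/10mm: cx [-0.0269 -0.0003  0.0196] up [-0.0196  0.0003 -0.0269] cy [-0.0001  0.0333  0.0004]
```

View pics/c8.png

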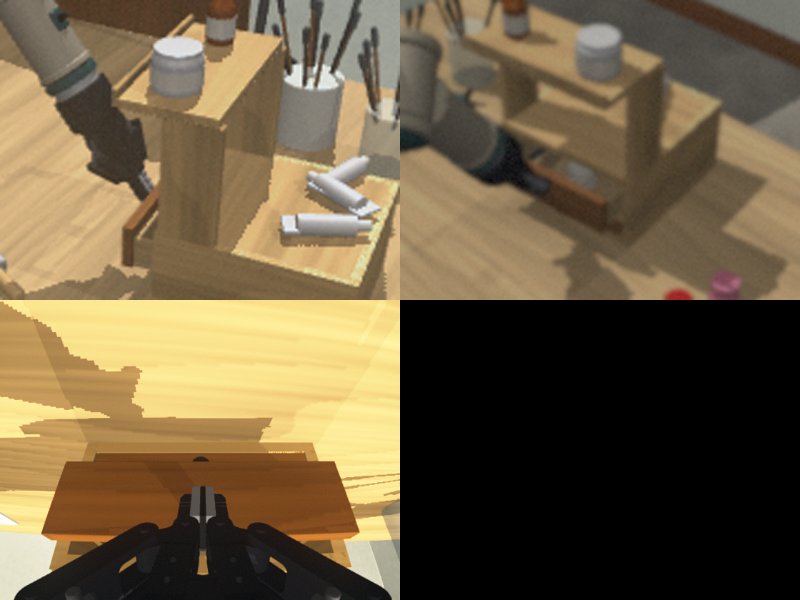

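The front board stands about 4–5 cm out, and q5 is at its limit again. I'll reduce the lean to about 32° and go on at 2.5 cm/s.

Emit:
apply_moves(xyz=[[0,0,0],[0,0,0],[-0.0088,0,0.0056],[-0.0088,0,0.0056],[-0.0088,0,0.0056],[-0.0088,0,0.0056],[-0.0088,0,0.0056],[-0.0088,0,0.0056]], rot=[[0,0.03,0],[0,0.03,0],[0,0,0],[0,0,0],[0,0,0],[0,0,0],[0,0,0],[0,0,0]], hand=[-1,-1,-1,-1,-1,-1,-1,-1])

```text
clock: 23.0
position: [0.6126, 0.0823, 0.0893]
ee_rot: [0.284, -0.048, 0.957, 0.019]
contact_force: [-0.9, -0.6, 1.2]
width: -0.0004
gripper_force: 0.6
```

```bash
python3 -c "
from h import *
rep()
plan(status.get_state()['position'],lean(185.3,33))"
```

```text
t 23.0 [0.6126 0.0823 0.0893] F [-0.9 -0.6  1.2] q [-0.03  0.27  2.12  0.41  0.2  -2.07]
front ahead -0.1529 lateral -0.0017 dz -0.0063 lean 33.1
share/10mm: cx [-0.0279 -0.0003  0.0182] up [-0.0182  0.0003 -0.0279] cy [-0.0001  0.0333  0.0005]
pos [0.6126 0.0823 0.0893] turn share [0.013 0.001 0.003] shift share now [0. 0. 0.] after turn [0. 0. 0.] min rows 0.0 0.1
```

Emit:
apply_moves(xyz=[[-0.0088,0,0.0058],[-0.0088,0,0.0058],[-0.0088,0,0.0058],[-0.0088,0,0.0058]], rot=[[0,0,0],[0,0,0],[0,0,0],[0,0,0]], hand=[-1,-1,-1,-1])

```text
clock: 23.5
position: [0.625, 0.0837, 0.0892]
ee_rot: [0.284, -0.048, 0.958, 0.019]
contact_force: [-4.4, -2.3, 2.9]
width: 0.0002
gripper_force: 2.7
```

Emit:
apply_moves(xyz=[[-0.008,0,0.0053],[-0.008,0,0.0053]], rot=[[0,0,0],[0,0,0]], hand=[-1,-1])

```text
clock: 23.75
position: [0.629, 0.0843, 0.0887]
ee_rot: [0.283, -0.048, 0.958, 0.02]
contact_force: [-2.8, -0.7, 0.8]
width: 0.0
gripper_force: 1.1
```

```bash
python3 - <<'E'
from h import *
rep()
E
```

```text
t 23.75 [0.629  0.0843 0.0887] F [-2.8 -0.7  0.8] q [-0.02  0.29  2.08  0.37  0.21 -2.03]
front ahead -0.1694 lateral -0.0021 dz -0.0057 lean 32.9
share/10mm: cx [-0.028  -0.0004  0.0181] up [-0.0181  0.0003 -0.028 ] cy [-0.0001  0.0333  0.0005]
```

Emit:
apply_moves(xyz=[[-0.008,0,0.0052],[-0.008,0,0.0052]], rot=[[0,0,0],[0,0,0]], hand=[-1,-1])

```text
clock: 24.0
position: [0.6372, 0.0848, 0.0896]
ee_rot: [0.284, -0.048, 0.957, 0.019]
contact_force: [0.1, -0.9, 0.1]
width: 0.0002
gripper_force: 0.0
```

Emit:
apply_moves(xyz=[[-0.008,0,0.0052],[-0.008,0,0.0052]], rot=[[0,0,0],[0,0,0]], hand=[-1,-1])

```text
clock: 24.25
position: [0.6392, 0.0856, 0.0886]
ee_rot: [0.282, -0.048, 0.958, 0.02]
contact_force: [-24.7, -10.3, 22.4]
width: 0.0001
gripper_force: 13.1
```

It clicked: the force dropped to zero at x=0.637 and then met the stop. Backing off now.

Emit:
apply_moves(xyz=[[0.02,0,-0.013],[0.04,0,-0.026],[0.08,0,-0.052],[0.1,0,-0.065],[0.1,0,-0.065],[0,0,-0.1],[0,0,0],[0,0,0]], rot=[[0,0,0],[0,0,0],[0,0,0],[0,0,0],[0,0.1,0],[0,0.1,0],[0,0,0],[0,0,0]], hand=[-1,-1,-1,-1,-1,-1,-1,-1])

```text
clock: 25.25
position: [0.5121, 0.074, 0.1154]
ee_rot: [0.19, -0.051, 0.98, 0.017]
contact_force: [-1.0, 0.2, -0.6]
width: 0.0002
gripper_force: 0.0
```

```bash
python3 - <<'E'
from h import *
rep()
a=cam("scene");b=cam("side");c=cam("wrist")
cr=lambda c,x,y:cv2.resize(c["px"][y:y+135,x:x+180,::-1],(400,300),interpolation=cv2.INTER_CUBIC)
cv2.imwrite("pics/c9.png",np.vstack([np.hstack([cr(a,240,115),cr(b,175,120)]),np.hstack([cv2.resize(x["px"][:,:,::-1],(400,300)) for x in(c,a)])]))
E
```

```text
t 25.25 [0.5121 0.074  0.1154] F [-1.   0.2 -0.6] q [-0.04  0.13  2.11  0.14  0.53 -1.82]
front ahead -0.0521 lateral -0.0027 dz -0.0324 lean 22.0
share/10mm: cx [-0.0309 -0.0005  0.0125] up [-0.0125  0.0005 -0.0309] cy [-0.0002  0.0333  0.0006]
```

View pics/c9.png

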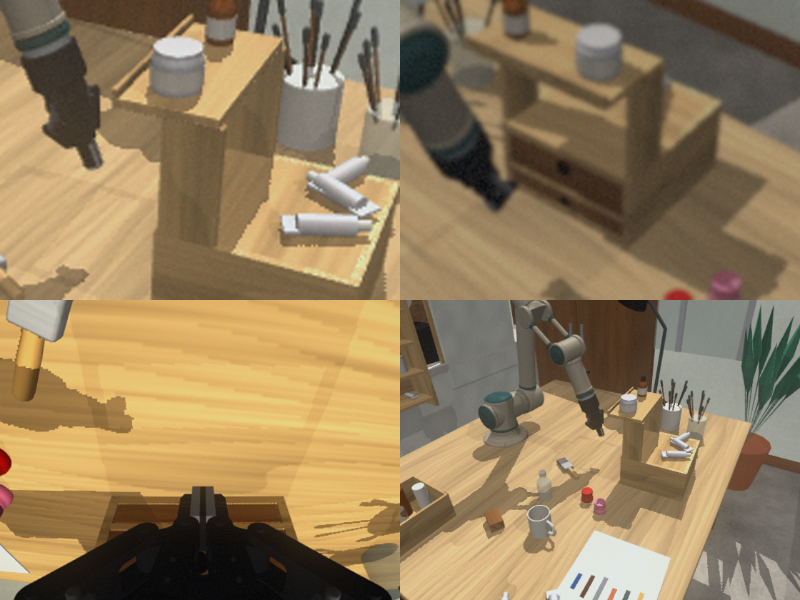

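The drawer front is flush with the chest, level with the dummy front in panel 2 at about (565,170), and nothing sticks out in panel 1. Bystanders are where they were and the arm is clear, so I'm handing in.

```bash
python3 -c "
from rig import job
print(job.sign_off())"
```

```text
the job is handed in; nothing more can be done
None
```

The jar was set down upright in the wide compartment and was still standing when last seen, before the drawer closed over it. The drawer clicked past its catch and looks flush, everything else is where it stood, and the job was handed in at about 25 s; I pressed a little too far after the click, so the fingers met the stop at about 35 N before I backed off.

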